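# Zero the jar roller mixer's counter and hold its self-closing guard gate open

### The arm

A 6-joint arm with a two-finger parallel gripper is mounted at the origin on a cart in front of the work surface, level with it; the furniture and walls round the work are solid. World frame = base frame: x ahead of the robot, y to its left, z up, the work surface at z = 0. Lengths are in m, angles in rad, forces in N, time in s.
With the tool pointing down it reaches from about 0.3 to 0.85 m from the base axis. Payload 5.4 kg.
Tool frame: the origin (TCP) lies at the very end of the fingers, on their centre line; the grasp point (between the pads) lies 19 mm behind it; z points along the fingers, y is the line along which they close (so a half turn about z gives the same grasp; the last joint's range is limited). The gripper opens to 85 mm and grips with 20 to 120 N. Pads are 22 mm wide; open, the fingers measure 114 mm over their backs; the gripper's body (76 mm by 85 mm) begins 54 mm behind the grasp point. The pads swing forward as they close: fully open they stand 13 mm farther back than shut.
Start: joints at [1.003, 0.158, 1.597, -0, 1.386, -0.21], TCP at [0.201, 0.539, 0.231] pointing down, gripper open.
Joint ranges: [-2.91, 2.91], [-0.94, 2.29], [0.18, 2.7], [-1.29, 4.43], [0.17, 2.64], [-3, 3]. Speed limits (rad/s): [2.57, 2.57, 3.14, 3.14, 3.14, 3.14].

### API

Orientations are given as a unit quaternion [x, y, z, w].
In Python, from bench import * gives the robot as it stands. Calls block until the motion is done:
- move_pose(position, orientation): joint-space move of the TCP to a pose.
- movel(position, max_speed=0.15, orientation=None, threshold=None): straight line of the TCP; orientation=None keeps the orientation; max_speed is the mean speed in m/s. With threshold (N) it stops when the force on the tool has changed by that much, and returns True; else False.
- move_j(angles): joint-space move.
- grip(opening, grip_force=None): finger opening in m; grip_force is the grip in N (None keeps the last); returns when the fingers have stopped.
- dwell(seconds).
- ik(position, orientation): joint angles nearest the present ones, or None.
- capture(name): name is "scene" or "top"; returns (picture, depth): 480x640x3 uint8, blue, green, red; 480x640 float32, m along the optical axis (not along the pixel's ray), 0 where there is no reading.
- camera_params(name): a dict with "camera_matrix" (3x3 intrinsics, pixels), "extrinsics" (4x4, takes a point from world to camera coordinates). Camera axes: x right, y up, looking along -z (the intrinsics and any distortion apply to the point x, -y, -z); pixel columns grow to the right and rows downward; lengths in m; the calibration is good to about 2 mm. A picture is of the moment at which its call begins. camera_params takes no time and is no camera call.
A pose or a line that the arm cannot do raises IKError and nothing moves.
- sign_off(): hands the job in; it is judged then, once.
Trained networks look in the newest picture that a camera, given by its name, has taken for a name from the list of things; names that differ only in an ending like _2 or _b are one class to them, and where a whole thing is asked for, a point or a joint stands for the part that bears it (a point fixed in the world has none). Each returns a list of dicts, best first, with "conf" (0 to 1); they miss things now and then, are a little off and sometimes report something else, mostly with a low value. They report only what shows in the picture. A call takes as long as a camera call.
- spot_in(thing, camera): "bbox" ([left, top, width, height] in pixels, round what is visible of it).
- regions_of(thing, camera): "mask" (480x640 bool, what is visible of it) and "bbox" ([left, top, width, height] in pixels, round what is visible of it).
Readings, each from a call of its own:
- current_clock(): time.
- current_joint_pos(): joint angles.
- current_joint_vel(): joint speeds.
- current_joint_torque(): joint torques, N m.
- current_eef_pos(): TCP position.
- current_eef_rot(): TCP orientation.
- current_force(): force on the tool from outside, world axes, zero at the start.
- current_torque(): the same for the moment, N m.
- current_opening(): finger opening in m.
- current_gripper_force(): force on a finger pad.
Only numpy, scipy, OpenCV 4.12 (cv2) and the standard library are available. Lean on these libraries where they do the work, as an engineer would, in place of code of your own. Each camera call takes 0.05 s, during which the arm holds its last target. There are 200 camera calls.

### The job

The mixing run is over and the jars are to be lifted out of the jar roller mixer. First turn the turns counter's bar knob back to its zero stop; then squeeze the main catch (the one nearer the hinge) and pull the guard gate ajar into its check notch, let that catch go, squeeze the safety catch at the gate's free end and swing the gate past the check until it is wide open, at least 65 degrees. The gate closes itself, so finish while still holding it wide open with the gripper, and disturb neither the jars on the rollers nor the things standing round the mixer.

Things in the scene. Friction and masses are not known exactly. Their poses are not given: they have to be found in the camera images.
- mixer: Jar roller mixer, fixed: grey base 190 x 380 mm, deck at 50 mm; origin under the base's centre, x axis to its rear, y to its left (hinge and counter side). Two jars lie on rollers under a wire hood, top 145 mm up. The guard gate (top rail at 126 mm) is its front; on the grey drive housing (top 125 mm) at its left lies the round counter dial.
- reset_knob (a joint): Turns counter, rad: 0 = zero stop, grows as the knob turns clockwise seen from above; starts between 0.6 and 1.4. Turn it back anticlockwise to the solid stop at 0. Stiff by about 0.06 N m of friction; stays where it is left.
- knob_grip (a point): On the knob's vertical axis, 160 mm up, where to pinch the black bar knob: bar 36 mm long, 11 mm wide, 140 to 168 mm high, over a dial at 132 mm. The point turns with the knob: its x axis runs along the bar to the pointer end (to the mixer's rear at zero); pinch across, along its y axis.
- gate (a joint): Guard gate, rad: 0 shut, grows as its free end swings to the front (clockwise from above), stop at 1.30. A spring closes it (0.2 N m shut, 0.35 wide; let go, it falls back). At about 0.11 rad a spring roller drops into a check notch where it stays by itself (0.7 N m to pull in, 1 N m to pull on out over a crest at 0.18). Unless squeezed, the safety catch stops it at about 0.13.
- gate_leaf: The gate's wire leaf with all that is on it, 235 mm wide from the hinge; origin on the hinge axis at bench height, shut it runs along the mixer's -y, its -x side is the front. It turns with the gate.
- hinge_axis (a point): Point on the gate's vertical hinge axis at 170 mm height, the height of both catch grips; the axis passes 50 mm before and 85 mm left of the mixer's origin. Fixed to the mixer, with its axes.
- main_grip (a point): Main catch, 91.5 mm from the hinge axis: middle of the squeezed pair, 170 mm up, axes as gate_leaf. A fixed black post (12 mm, hinge side) and a steel lever (10 mm, free-end side), both 18 mm deep and 186 mm high, stand on the gate's rail (126 mm); 34 mm over both, 23 mm squeezed. Put the fingers' middle here, squeeze from above along the gate (point's y axis).
- main_catch (a joint): Travel of the main catch's lever towards its post, m: 0 = let go, 0.0115 = squeezed home (4 N at first, 9 N at the end; springs back). Its rod locks the gate shut; the gate is free from about 0.009 m. Once the gate is ajar in the notch the rod springs out in front of its keeper without effect.
- safety_grip (a point): Safety catch, at the gate's free end, 191.5 mm from the hinge axis: the same post and lever as the main catch, same height, sizes, spring and axes; the point is the middle of the squeezed pair, 170 mm above the bench. The latch post beyond it is 144 mm high.
- safety_catch (a joint): Travel of the safety catch's lever towards its post, m: 0 = let go, 0.0115 = squeezed home. While let go its bolt meets a hook on the latch post that lets the gate open only to about 0.13 rad; squeezed (from about 0.009 m) it passes the hook.
- sample_jar_2: Sample jar with blue lid, diameter 48 mm, 78 mm long, lying loose on the rollers along the mixer's y; origin at the centre of its foot. Leave it.
- sample_jar_3: Sample jar with yellow lid, diameter 48 mm, 74 mm long, lying loose on the rollers beside the other; origin at the centre of its foot. Leave it.
- dropper_bottle: Brown dropper bottle, diameter 35, 112 mm high, standing right of the work; origin under its centre. Bystander.
- weight_500: Brass test weight, diameter 37, 50 mm high, in front of the mixer; origin under its centre. Bystander.
- beaker: Clear beaker, diameter 71, 88 mm high, left of the work; origin under its centre. Bystander.
- screwdriver: Screwdriver, 192 mm long, 32 mm thick, lying in front of the mixer; origin under its centre. Bystander.

How it is judged:
On the way, in this order (a step that is already met when the one before it is completed fails the run):
1. the counter knob is back at its zero stop while the gate is still shut (value of joint reset_knob below 0.06 rad and value of joint gate below 0.04 rad), for 0.2 s.
2. the main catch is squeezed (value of joint main_catch above 0.0085 m), for 0.1 s.
3. the gate stands ajar in its check notch, both catches let go (value of joint gate between 0.09 and 0.15 rad and value of joint each of main_catch, safety_catch below 0.004 m), for 0.2 s.
4. the safety catch is squeezed with the gate still ajar (value of joint safety_catch above 0.0085 m and value of joint gate between 0.05 and 0.18 rad), for 0.1 s.
5. the gate is swung past its check (value of joint gate above 0.3 rad), for 0.1 s.
At the end, for the whole second after the job is handed in: The gate stands still, wide open (over 1.08 rad, 62 degrees), held there by the fingers against its closing spring (contact force over 0.5 N); the counter knob is still within 0.06 rad of its zero stop (value of joint gate above 1.08 rad and velocity of joint gate between -0.15 and 0.15 rad/s and contact force between the fingers and gate_leaf above 0.5 N and value of joint reset_knob below 0.06 rad); the arm keeps its last pose, push and grip.
It fails at once if a jar on the rollers is displaced by more than 20 mm (distance of any of sample_jar_2, sample_jar_3 from where it was at the start of the episode above 0.02 m).
It fails at once if a bystander is pushed by more than 20 mm (distance of any of dropper_bottle, weight_500, beaker, screwdriver from where it was at the start of the episode above 0.02 m).
It also fails if it takes over 61 s, if anything falls off the work surface, if the arm or the gripper's body presses on something with over 40 N, if the wrist force passes 120 N, or if a joint passes its speed limit or range.

## Working session

There is one attempt and no reset: what is moved stays moved. The work goes in short steps, each a Python script; the robot and the scene stay as the last script left them, time stands still between calls to the robot, and variables do not carry over. Pictures are saved under pics/ and viewed, at most 10 in all, crops included, and the job is handed in when it is done.

```bash
mkdir -p pics; ls; python3 - <<'E'
from bench import *
import cv2,numpy as np
for n in ("scene","top"):
    p,d=capture(n); cv2.imwrite(f"pics/{n}0.png",p); np.save(f"{n}0.npy",d)
    c=camera_params(n); print(n,c["camera_matrix"].tolist(),np.round(c["extrinsics"],4).tolist(), [k for k in c])
    for t in ["mixer","reset_knob","gate_leaf","main_grip","safety_grip","weight_500","screwdriver","beaker","dropper_bottle","sample_jar_2"]:
        print(t,[(np.round(r["bbox"]).tolist(),round(r["conf"],2)) for r in spot_in(t,n)[:3]])
print(current_clock())
E
```

```text
bench.py
pics
scene [[521.0608357229341, 0.0, 318.504973484383], [0.0, 521.0608357229341, 235.10492665018876], [0.0, 0.0, 1.0]] [[0.8952, -0.4455, 0.0126, -0.4993], [0.3257, 0.6732, 0.6638, -0.2521], [-0.3042, -0.5901, 0.7478, -0.9121], [0.0, 0.0, 0.0, 1.0]] ['camera_matrix', 'extrinsics']
mixer [([301.0, 133.0, 148.0, 178.0], 0.89)]
reset_knob [([318.0, 132.0, 18.0, 19.0], 0.79), ([328.0, 172.0, 53.0, 94.0], 0.35)]
gate_leaf []
main_grip [([329.0, 173.0, 54.0, 96.0], 0.68), ([362.0, 170.0, 32.0, 41.0], 0.68), ([378.0, 201.0, 36.0, 44.0], 0.68)]
safety_grip [([325.0, 172.0, 56.0, 93.0], 0.6)]
weight_500 [([252.0, 342.0, 26.0, 27.0], 0.58)]
screwdriver [([202.0, 247.0, 54.0, 64.0], 0.94), ([329.0, 172.0, 55.0, 92.0], 0.68)]
beaker [([199.0, 164.0, 36.0, 48.0], 0.8)]
dropper_bottle [([339.0, 388.0, 24.0, 38.0], 0.89)]
sample_jar_2 [([361.0, 172.0, 28.0, 39.0], 0.94), ([380.0, 200.0, 32.0, 47.0], 0.86)]
top [[452.6451729775885, 0.0, 318.0296198211428], [0.0, 452.6451729775885, 240.4156786889862], [0.0, 0.0, 1.0]] [[0.0217, -0.9997, 0.0108, -0.0359], [0.9924, 0.0228, 0.1208, -0.5599], [-0.121, 0.0081, 0.9926, -1.0142], [0.0, 0.0, 0.0, 1.0]] ['camera_matrix', 'extrinsics']
mixer [([196.0, 120.0, 181.0, 116.0], 0.77)]
reset_knob [([208.0, 166.0, 23.0, 19.0], 0.5)]
gate_leaf [([244.0, 186.0, 126.0, 26.0], 0.73)]
main_grip [([243.0, 183.0, 123.0, 32.0], 0.63)]
safety_grip [([243.0, 186.0, 125.0, 29.0], 0.83)]
weight_500 [([362.0, 310.0, 15.0, 16.0], 0.62)]
screwdriver [([248.0, 313.0, 79.0, 18.0], 0.64), ([433.0, 274.0, 22.0, 16.0], 0.58), ([244.0, 187.0, 124.0, 26.0], 0.56)]
beaker [([164.0, 271.0, 37.0, 31.0], 0.85)]
dropper_bottle [([433.0, 275.0, 22.0, 12.0], 0.84)]
sample_jar_2 [([265.0, 149.0, 38.0, 28.0], 0.62)]
1.1
```

```bash
python3 - <<'E'
import cv2
a=cv2.imread("pics/top0.png")[90:340,140:460]; cv2.imwrite("pics/t0c.png",cv2.resize(a,None,fx=2.5,fy=2.4,interpolation=cv2.INTER_CUBIC)[:600,:800])
a=cv2.imread("pics/scene0.png")[110:330,190:470]; cv2.imwrite("pics/s0c.png",cv2.resize(a,None,fx=2.7,fy=2.7,interpolation=cv2.INTER_CUBIC)[:600])
E
```

```text
(no output)
```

View pics/t0c.png

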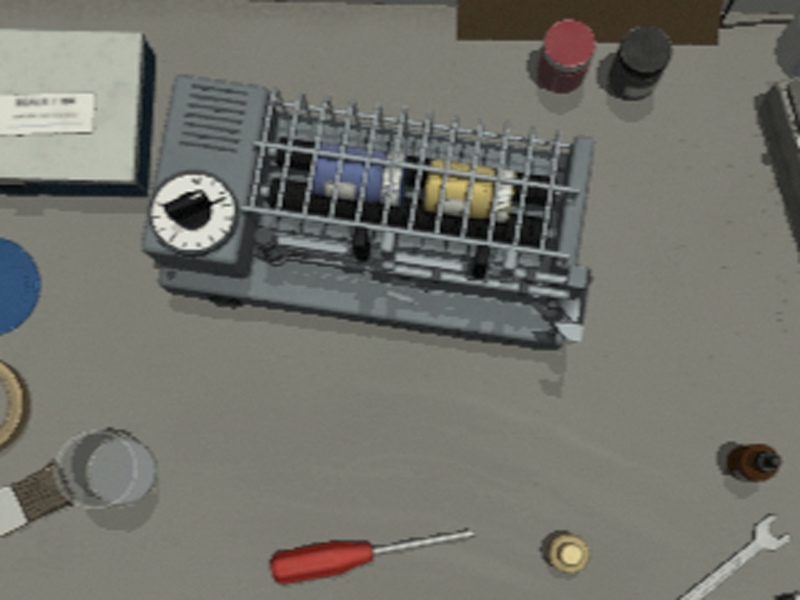

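View pics/s0c.png

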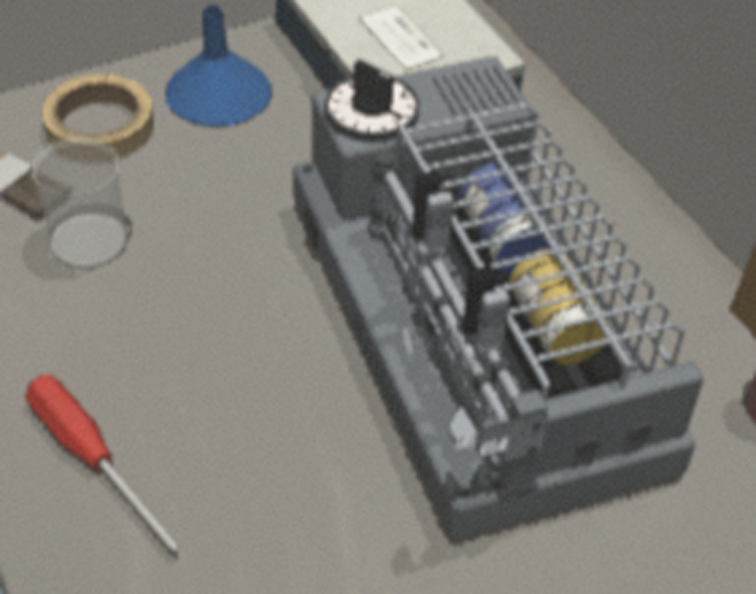

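The top view shows the knob at about (222,177) with its pointer to the right-rear, and black posts near (284,186) and (332,194). The bystanders are well in front. Next I'll fit the mixer's pose from depth.

```bash
cat > h.py <<'E'
import numpy as np,cv2
from bench import *
def cloud(n,d):
    c=camera_params(n);K=c["camera_matrix"];E=np.array(c["extrinsics"])
    v,u=np.mgrid[:480,:640]
    P=np.stack([(u-K[0][2])/K[0][0]*d,-(v-K[1][2])/K[1][1]*d,-d],-1)
    return (P-E[:3,3])@E[:3,:3]
def proj(n,p):
    c=camera_params(n);K=np.array(c["camera_matrix"]);E=np.array(c["extrinsics"])
    q=np.atleast_2d(p)@E[:3,:3].T+E[:3,3]; q=q*[1,-1,-1]
    return (q@K.T)[:,:2]/q[:,2:]
E
python3 - <<'E'
from h import *
for n in ("scene","top"):
    d=np.load(n+"0.npy");W=cloud(n,d);im=cv2.imread(f"pics/{n}0.png").astype(int)
    r=regions_of("mixer",n)[0]; m=r["mask"]
    m2=cv2.dilate(m.astype(np.uint8),np.ones((5,5)))>0
    w=W[m2&(d>0)]; w=w[(w[:,2]>.03)&(w[:,2]<.2)]
    # base
    b=W[m&(d>0)];b=b[(b[:,2]>.02)&(b[:,2]<.2)]
    print(n,len(b),cv2.minAreaRect(b[:,:2].astype(np.float32)*1000))
    k=(im.max(-1)<60)&m2&(d>0)&(W[...,2]>.13)&(W[...,2]<.20)
    l,lab,st,ce=cv2.connectedComponentsWithStats(k.astype(np.uint8))
    for i in range(1,l):
        if st[i,4]>6:
            q=W[lab==i]; print("dark",st[i].tolist(),np.round(q.mean(0),4),np.round(q.min(0),4),np.round(q.max(0),4))
    t=(W[...,2]>.172)&(W[...,2]<.2)&m2&(d>0)
    l,lab,st,ce=cv2.connectedComponentsWithStats(t.astype(np.uint8))
    for i in range(1,l):
        if st[i,4]>3:
            q=W[lab==i]; print("high",st[i].tolist(),np.round(q.mean(0),4),np.round(q.min(0),4),np.round(q.max(0),4))
    h=(W[...,2]>.129)&(W[...,2]<.137)&(im.min(-1)>150)&m2
    q=W[h]; print("dial",len(q),cv2.minEnclosingCircle(q[:,:2].astype(np.float32)*1000) if len(q) else 0, q[:,2].mean())
    h=(W[...,2]>.120)&(W[...,2]<.1285)&m2
    l,lab,st,ce=cv2.connectedComponentsWithStats(h.astype(np.uint8)); i=1+st[1:,4].argmax()
    print("housing",cv2.minAreaRect(W[lab==i][:,:2].astype(np.float32)*1000))
E
```

```text
scene 14493 ((696.9444580078125, 101.92909240722656), (507.68743896484375, 196.6562042236328), 82.43775939941406)
dark [321, 134, 14, 18, 182] [0.6714 0.1915 0.1522] [0.6598 0.178  0.1373] [0.683  0.2094 0.1695]
dark [342, 174, 12, 24, 132] [0.639  0.047  0.1679] [0.6321 0.0321 0.1316] [0.6517 0.057  0.1872]
dark [361, 209, 13, 25, 164] [ 0.6262 -0.0517  0.1676] [ 0.6185 -0.0688  0.1302] [ 0.6386 -0.043   0.1879]
high [343, 173, 15, 19, 162] [0.6406 0.0364 0.1811] [0.6309 0.021  0.172 ] [0.6517 0.0561 0.1876]
high [363, 209, 16, 19, 182] [ 0.6278 -0.0621  0.1813] [ 0.6183 -0.0789  0.1721] [ 0.6388 -0.0427  0.1879]
dial 321 ((621.0264892578125, 48.718589782714844), 189.9845428466797) 0.13240051091028876
housing ((750.8826904296875, 190.35377502441406), (73.86066436767578, 102.68544006347656), 80.04838562011719)
top 13829 ((693.260009765625, 40.93507385253906), (385.36419677734375, 197.0349884033203), 81.90296936035156)
dark [206, 170, 20, 15, 195] [0.673  0.1935 0.1539] [0.6624 0.1777 0.1356] [0.6931 0.2102 0.1707]
dark [281, 185, 8, 14, 90] [0.6423 0.0486 0.1706] [0.6363 0.0426 0.130
[... 428 characters left out ...]
 [366, 209, 9, 3, 11] [ 0.6154 -0.1306  0.1362] [ 0.6141 -0.1388  0.1302] [ 0.6183 -0.123   0.1414]
high [281, 184, 7, 11, 60] [0.6445 0.0484 0.1832] [0.6368 0.0425 0.1722] [0.6547 0.055  0.1882]
high [292, 186, 7, 11, 53] [0.6418 0.0258 0.1832] [0.6336 0.0204 0.172 ] [0.6517 0.0324 0.19  ]
high [330, 192, 7, 10, 58] [ 0.6317 -0.0499  0.184 ] [ 0.6239 -0.0563  0.1723] [ 0.6411 -0.0442  0.1887]
high [341, 194, 7, 10, 51] [ 0.6283 -0.0726  0.1837] [ 0.6196 -0.0785  0.1732] [ 0.6379 -0.0671  0.1887]
dial 545 ((634.3953857421875, 46.54726028442383), 189.56021118164062) 0.13206164449589497
housing ((720.3321533203125, 187.95005798339844), (85.37569427490234, 167.3886260986328), 82.25580596923828)
```

```bash
cat >> h.py <<'E'
from scipy.spatial.transform import Rotation as R
YAW=np.deg2rad(-7.6); HINGE=np.array([.6548,.1333])
def quat(a): # tool down, tool y axis along (-sin a, cos a) up to sign FLIP
    a=a+FLIP
    return R.from_matrix(np.array([[np.cos(a),np.sin(a),0],[np.sin(a),-np.cos(a),0],[0,0,-1]])).as_quat()
FLIP=0.
def gp(r,th,z=.151):
    p=YAW-th; e=np.array([-np.sin(p),np.cos(p)])
    return np.r_[HINGE-r*e,z], quat(p)
E
python3 - <<'E'
from h import *
import h
for n in ("scene","top"):
    d=np.load(n+"0.npy");W=cloud(n,d);im=cv2.imread(f"pics/{n}0.png").astype(int)
    near=(np.hypot(W[...,0]-.672,W[...,1]-.1925)<.05)&(d>0)
    q=W[near&(W[...,2]>.162)&(W[...,2]<.175)][:,:2]
    rc=cv2.minAreaRect(q.astype(np.float32)*1000); m=q.mean(0); u,s,v=np.linalg.svd(q-m)
    print(n,len(q),"top face",rc,m,v[0],"ang",np.rad2deg(np.arctan2(v[0][1],v[0][0])))
    q=W[near&(W[...,2]>.127)&(W[...,2]<.138)&(im.min(-1)>120)][:,:2]
    print("dial",cv2.minEnclosingCircle(q.astype(np.float32)*1000),cv2.fitEllipse(cv2.convexHull(q.astype(np.float32)*1000)))
    a=cv2.resize(cv2.imread(f"pics/{n}0.png")[(120 if n=="scene" else 155):][:50,(300 if n=="scene" else 190):][:,:60],None,fx=6.5,fy=6.5,interpolation=cv2.INTER_CUBIC)
    if n=="scene":A=a
cv2.imwrite("pics/knob0.png",np.hstack([A,a]))
print(current_joint_pos())
for F in (0,np.pi,-np.pi):
    h.FLIP=F
    for r,th in ((.0915,0),(.0915,.12),(.1915,.11),(.1915,1.2)):
        j=ik(*gp(r,th)); print(F,r,th,None if j is None else np.round(j,2))
    for a in (YAW-1,YAW): 
        j=ik([.672,.1925,.141],quat(a)); print("knob",a,None if j is None else np.round(j,2))
E
```

```text
scene 77 top face ((675.3867797851562, 196.61668395996094), (15.607208251953125, 37.8355712890625), 23.645639419555664) [0.67424909 0.1937602 ] [ 0.3974987  -0.91760274] ang -66.57809705187277
dial ((677.0631103515625, 197.66761779785156), 48.50139236450195) ((675.1929931640625, 195.26246643066406), (71.82272338867188, 89.41677856445312), 46.976600646972656)
top 97 top face ((677.0994873046875, 194.33082580566406), (11.297263145446777, 34.38653564453125), 24.56217384338379) [0.67675729 0.19423108] [ 0.43675143 -0.89958223] ang -64.10320723013804
dial ((677.7112426757812, 195.847412109375), 35.16425704956055) ((677.610595703125, 195.88624572753906), (68.13754272460938, 69.86141204833984), 19.281068801879883)
[ 1.00285294e+00  1.58379256e-01  1.59700633e+00  1.04413262e-05
  1.38618550e+00 -2.10122047e-01]
0 0.0915 0 [-0.12  0.4   1.47 -0.    1.28  1.58]
0 0.0915 0.12 [-0.12  0.37  1.5  -0.    1.27  1.7 ]
0 0.1915 0.11 [-0.28  0.32  1.57 -0.    1.25  1.53]
0 0.1915 1.2 [-0.07 -0.02  1.95 -0.    1.21  2.84]
knob -1.132645023151569 [ 0.11  0.55  1.29 -0.    1.31  2.81]
knob -0.13264502315156904 [ 0.11  0.55  1.29 -0.    1.31  1.81]
3.141592653589793 0.0915 0 [-0.12  0.4   1.47 -0.    1.28 -1.56]
3.141592653589793 0.0915 0.12 [-0.12  0.37  1.5  -0.    1.27 -1.44]
3.141592653589793 0.1915 0.11 [-0.28  0.32  1.57 -0.    1.25 -1.61]
3.141592653589793 0.1915 1.2 [-0.07 -0.02  1.95 -0.    1.21 -0.31]
knob -1.132645023151569 [ 0.11  0.55  1.29 -0.    1.31 -0.33]
knob -0.13264502315156904 [ 0.11  0.55  1.29 -0.    1.31 -1.33]
-3.141592653589793 0.0915 0 [-0.12  0.4   1.47 -0.    1.28 -1.56]
-3.141592653589793 0.0915 0.12 [-0.12  0.37  1.5  -0.    1.27 -1.44]
-3.141592653589793 0.1915 0.11 [-0.28  0.32  1.57 -0.    1.25 -1.61]
-3.141592653589793 0.1915 1.2 [-0.07 -0.02  1.95 -0.    1.21 -0.31]
knob -1.132645023151569 [ 0.11  0.55  1.29 -0.    1.31 -0.33]
knob -0.13264502315156904 [ 0.11  0.55  1.29 -0.    1.31 -1.33]
```

View pics/knob0.png

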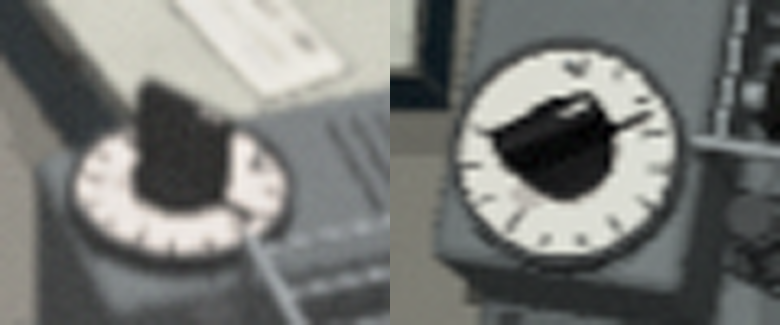

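The bar's pointer points right-rear at about −65°, so the knob is near 1.0 rad, centred at (0.677, 0.195). Next: grip it and turn it to the stop.

```bash
sed -i 's/^FLIP=0\./FLIP=np.pi/' h.py; python3 - <<'E'
from h import *
C=[.6768,.1950]; a0=np.deg2rad(-65)
grip(.045,30)
move_pose([*C,.20],quat(a0)); movel([*C,.142],.12)
print("force0",current_torque(),current_force())
grip(0.0,30); print("open",current_opening(),current_force(),current_clock())
for a in np.append(np.linspace(a0,YAW,6)[1:],[YAW+.05,YAW+.1]):
    movel([*C,.142],.1,orientation=quat(a)); dwell(.05)
    print(round(a-YAW,3),np.round(current_torque(),2),np.round(current_force(),1),np.round(current_joint_torque()[5],3),round(current_clock(),2),round(current_opening(),4))
E
```

```text
force0 [ 0.00456065 -0.02874329 -0.04605653] [-0.32148853  0.53567951 -0.26524939]
open 0.010322584369354763 [3.06454    0.77136353 2.96664139] 4.8167
-0.801 [ 0.34 -0.7   0.06] [3.7 1.9 2.4] 0.036 5.22 0.0103
-0.601 [ 0.46 -0.79  0.08] [6.8 2.8 1.3] 0.035 5.62 0.0103
-0.401 [ 0.47 -1.03  0.07] [6.7 3.  0.6] 0.034 6.02 0.0099
-0.2 [ 0.7  -1.09  0.01] [ 6.5  4.4 -0.4] 0.034 6.42 0.01
0.0 [ 0.8  -1.14  0.03] [8.6 5.4 0.9] 0.001 6.82 0.0103
0.05 [ 0.9  -1.23 -1.12] [8.5 5.7 0.9] -1.117 7.12 0.0102
0.1 [ 0.93 -1.15 -1.93] [6.7 6.3 0.7] -1.909 7.42 0.0108
```

The torque rise at about 0 rad shows the stop. Next: release, verify, and go to the main catch.

```bash
python3 - <<'E'
from h import *
C=[.6768,.1950]
movel([*C,.142],.1,orientation=quat(YAW+.02)); dwell(.1)
grip(.045); movel([*C,.21],.15)
p,q=gp(.0915,0); grip(.062,30)
move_pose([p[0],p[1],.21],q)
im,d=capture("top"); cv2.imwrite("pics/top1.png",im); W=cloud("top",d)
near=(np.hypot(W[...,0]-.677,W[...,1]-.195)<.04)&(d>0)&(W[...,2]>.162)&(W[...,2]<.175)
x=W[near][:,:2]; 
if len(x)>5:
    v=np.linalg.svd(x-x.mean(0))[2][0]; print(len(x),"knob ang rel yaw",np.rad2deg(np.arctan(v[1]/v[0]))+7.6)
print(p,current_clock(),current_eef_pos())
im,_=capture("scene"); 
cv2.imwrite("pics/s1c.png",cv2.resize(np.hstack([im[90:250,270:430],cv2.resize(cv2.imread("pics/top1.png")[140:240,190:290],(160,160))]),None,fx=2.5,fy=2.5,interpolation=cv2.INTER_CUBIC))
E
```

```text
82 knob ang rel yaw -2.794753581787278
[0.64269854 0.04260378 0.151     ] 9.8167 [0.64294857 0.04346544 0.21011466]
```

View pics/s1c.png

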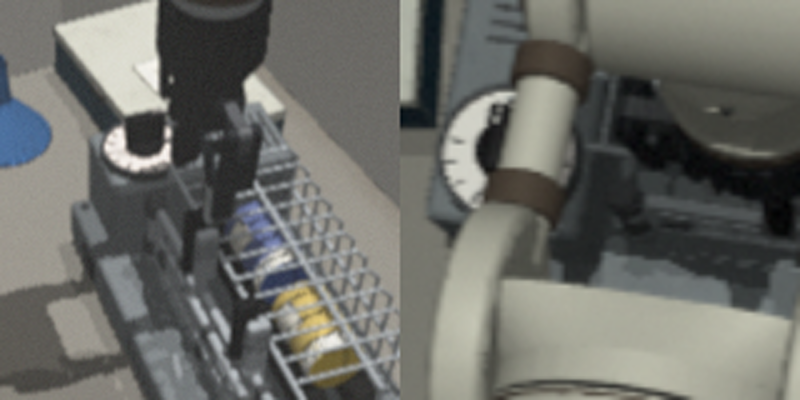

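The knob points to the rear, but the arm partly hides it. I'll check it once with the arm aside.

```bash
python3 - <<'E'
from h import *
p,q=gp(.0915,0)
move_pose([.52,-.08,.23],q)
im,d=capture("top"); cv2.imwrite("pics/top2.png",im); W=cloud("top",d)
near=(np.hypot(W[...,0]-.677,W[...,1]-.195)<.04)&(d>0)&(W[...,2]>.162)&(W[...,2]<.175)
x=W[near][:,:2]; v=np.linalg.svd(x-x.mean(0))[2][0]
print(len(x),"knob ang rel yaw",np.rad2deg(np.arctan(v[1]/v[0]))+7.6,cv2.minAreaRect(x.astype(np.float32)*1000))
t=(W[...,2]>.172)&(W[...,2]<.195)&(d>0)&(abs(W[...,0]-.636)<.03)&(W[...,1]>-.1)&(W[...,1]<.08)
l,lab,st,ce=cv2.connectedComponentsWithStats(t.astype(np.uint8))
for i in range(1,l):
    if st[i,4]>15: print(np.round(W[lab==i].mean(0),4))
print(current_clock())
E
```

```text
96 knob ang rel yaw -1.0653957204895388 ((676.970703125, 194.8164825439453), (11.354378700256348, 34.81037521362305), 80.07759094238281)
[0.6446 0.0485 0.1838]
[0.6421 0.0259 0.1835]
10.65
```

The knob is at zero. Next: the main catch, then pulling the gate ajar.

```bash
python3 - <<'E'
from h import *
p,q=gp(.0915,0)
move_pose([p[0],p[1],.215],q)
print("blocked",movel(p,.12,threshold=15),current_eef_pos())
grip(0.0,35); dwell(.15); print("open",current_opening(),np.round(current_force(),1),current_clock())
for th in (.03,.06,.09,.115):
    movel(gp(.0915,th)[0],.08,orientation=gp(.0915,th)[1])
    print(th,np.round(current_force(),1),round(current_opening(),4),current_clock())
E
```

```text
blocked False [0.64308323 0.04212849 0.15190741]
open 0.021414655257311607 [ 1.7 11.9  4.6] 12.6667
0.03 [ 5.6 11.4  1.8] 0.021 12.9167
0.06 [ 3.5 10.9  3. ] 0.022 13.1667
0.09 [ 1.5 11.   5.2] 0.0214 13.4167
0.115 [ 4.  11.7  3.7] 0.0212 13.6667
```

```bash
cat >> h.py <<'E'
def gate_angle(tag):
    out=[]
    for n in ("top","scene"):
        im,d=capture(n); cv2.imwrite(f"pics/{n}{tag}.png",im); W=cloud(n,d)
        t=(W[...,2]>.172)&(W[...,2]<.19)&(d>0)&(im.max(-1)<255)&(np.hypot(W[...,0]-HINGE[0],W[...,1]-HINGE[1])<.24)&(W[...,1]<.08)&(W[...,0]<.66)
        l,lab,st,ce=cv2.connectedComponentsWithStats(t.astype(np.uint8))
        for i in range(1,l):
            if st[i,4]>15:
                c=W[lab==i].mean(0); e=HINGE-c[:2]
                out.append((n,int(st[i,4]),np.round(c,4).tolist(),"r",round(np.hypot(*e),4),"th",round(YAW-np.arctan2(-e[0],e[1]),3)))
    return out
E
python3 - <<'E'
from h import *
p,q=gp(.0915,.115)
grip(.062); dwell(.3); movel([p[0],p[1],.215],.15)
move_pose([.50,-.12,.25],q)
print(*gate_angle(3),sep="\n"); print(current_clock())
E
```

```text
('top', 60, [0.6356, 0.0503, 0.184], 'r', np.float64(0.0852), 'th', np.float64(0.094))
('top', 53, [0.63, 0.0281, 0.1832], 'r', np.float64(0.1081), 'th', np.float64(0.099))
('top', 55, [0.6118, -0.0463, 0.1843], 'r', np.float64(0.1846), 'th', np.float64(0.102))
('top', 50, [0.6062, -0.0685, 0.1836], 'r', np.float64(0.2076), 'th', np.float64(0.103))
('scene', 60, [0.6293, 0.0264, 0.1805], 'r', np.float64(0.1099), 'th', np.float64(0.102))
('scene', 181, [0.6072, -0.058, 0.1813], 'r', np.float64(0.1971), 'th', np.float64(0.111))
15.975
```

The gate stands ajar at about 0.105 rad. Next: squeeze the safety catch and swing the gate open.

```bash
python3 - <<'E'
from h import *
T=.108; p,q=gp(.1915,T)
grip(.062,45)
move_pose([p[0],p[1],.215],q)
print("blocked",movel(p,.12,threshold=15),current_eef_pos())
grip(0.0,45); dwell(.2); print("open",current_opening(),np.round(current_force(),1),current_clock())
for th in np.append(np.arange(.16,1.2,.1),1.2):
    movel(gp(.1915,th)[0],.08,orientation=gp(.1915,th)[1])
    print(round(th,2),np.round(current_force(),1),round(current_torque()[2],2),round(current_opening(),4),current_clock())
print(current_eef_pos(),gp(.1915,1.2)[0])
print(*gate_angle(4),sep="\n")
im=cv2.imread("pics/scene4.png");cv2.imwrite("pics/s4v.png",im)
E
```

```text
blocked False [ 0.60952744 -0.05311488  0.15194765]
open 0.021803506067252374 [ 3.9 11.5  5.2] 18.1083
0.16 [ 5.5 12.2  3.4] 0.08 0.0215 18.3833
0.26 [ 6.3 13.   3.8] 0.03 0.0212 18.775
0.36 [ 8.1 13.   3.2] 0.13 0.0218 19.1667
0.46 [ 9.8 12.4  1.5] 0.17 0.0216 19.5583
0.56 [10.5 11.1  1. ] 0.21 0.0219 19.95
0.66 [11.9 11.3 -0.7] 0.27 0.0216 20.3417
0.76 [12.5  9.6 -2.2] 0.32 0.0216 20.7333
0.86 [13.4  9.5 -1.3] 0.37 0.0216 21.125
0.96 [12.6  6.8 -1.5] 0.43 0.0215 21.5167
1.06 [12.7  6.7 -1.2] 0.45 0.0213 21.9083
1.16 [12.   3.5 -1.1] 0.52 0.0218 22.3
1.2 [11.6  4.2 -0.7] 0.53 0.0218 22.55
[0.47213356 0.0889708  0.15311874] [0.46870494 0.0881239  0.151     ]
('scene', 81, [0.4586, 0.0766, 0.1809], 'r', np.float64(0.2042), 'th', np.float64(1.157))
```

View pics/s4v.png

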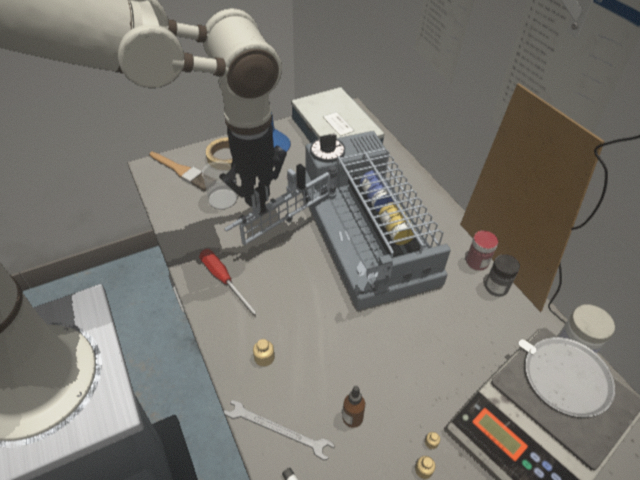

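The picture shows the gripper at about (262,190) holding the gate wide open at roughly 1.19 rad. The knob is at zero, near (328,143), and the jars and bystanders look undisturbed.

```bash
python3 - <<'E'
from h import *
dwell(.5); print(current_opening(),current_gripper_force(),np.abs(current_joint_vel()).max(),current_clock())
print(sign_off())
E
```

```text
0.021696539577584807 46.38636231422424 0.0025527165102472303 23.15
the job is handed in; nothing more can be done
None
```

I handed the job in at 23 s. The counter knob is back at its zero stop, and the gate is held still by the gripper at about 1.19 rad (68°). The last pictures show the jars and bystanders undisturbed; the judge's result has not been shown.

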